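# Stack the craft cases and stand the glue bottle on top

## Robot

A 7-joint arm with a two-finger parallel gripper is mounted at the origin on the work surface; the furniture and walls round the work are solid. World frame = base frame: x ahead of the robot, y to its left, z up, the work surface at z = 0. Lengths are in m, angles in rad, forces in N, time in s.
With the tool pointing down it reaches from about 0.375 to 0.925 m from the base axis. Payload 3.1 kg.
Tool frame: the origin (TCP) lies midway between the tips of the shut fingers; the grasp point (between the pads) lies 19 mm behind it; z points along the fingers, y is the line along which they close (so a half turn about z gives the same grasp; the last joint's range is limited). The gripper opens to 85 mm and grips with 20 to 120 N. Pads are 22 mm wide; open, the fingers measure 114 mm over their backs; the gripper's body (76 mm by 85 mm) begins 54 mm behind the grasp point. The pads swing forward as they close: fully open they stand 13 mm farther back than shut.
Start: joints at [1.222, 0.383, 0.044, 1.598, -0.018, 1.161, -0.05], TCP at [0.161, -0.63, 0.231] pointing down, gripper open.
Joint ranges: [-2.61, 2.61], [-0.41, 2.15], [-1.48, 1.57], [0, 2.5], [-1.57, 4.71], [0.05, 1.97], [-2.85, 2.85]. Speed limits (rad/s): [2.79, 2.79, 3.14, 3.14, 3.14, 3.14, 3.14].

## Interface

Orientations are given as [roll, pitch, yaw] about the fixed x, y, z axes, in that order (R = Rz(yaw) Ry(pitch) Rx(roll)).
In Python, from rig import env gives the robot as it stands.
- The arm moves only by the shell command python3 shift.py 'ROWS' [FORCE]. ROWS is a JSON list of rows, 1 to 8 of them, each of 7 numbers: a rotation vector rx, ry, rz in rad, then dx, dy, dz in m, then the finger opening in m; each row shifts and turns the commanded pose from where the row before left it, along the tool's axes as they then stand; what a row does not reach is not made up. A row lasts 1/12 s, in which the tool goes at most 0.0417 m and 0.125 rad, less where a joint would pass 70% of its speed; a pose out of reach is approached as far as the arm can. The fingers move at their own pace and stop on an object; FORCE is the grip in N (left out, the last holds). Time passes only in rows, so rows that do not move let the fingers close. It prints the time, the measured TCP pose, the force, the opening and the grip force at its end.
- env.state(): the state, without advancing time (a new reading comes with each control period).
- env.snapshot(name): name is "side" or "top" or "wrist"; returns a dict with "pixels" (384x512x3 uint8, blue, green, red), "fx", "fy", "cx", "cy" (pixels), "k1" (the pictures are not rectified: a ray, as slopes to the right and down, at radius r is drawn at 1 + k1 r^2 times it, then the intrinsics apply), "origin" and "attitude" of the camera in the world. Camera axes: x right, y up, looking along -z (the intrinsics and any distortion apply to the point x, -y, -z); pixel columns grow to the right and rows downward; lengths in m; the calibration is good to about 2 mm. A picture is of the moment at which its call begins. There is no depth.
- env.job_done(): hands the job in; it is judged then, once.
The state is a dict: "clock": time; "joint_positions": joint angles; "qvel": joint speeds; "tau": joint torques, N m; "ee_pos": TCP position; "eef_rot": TCP orientation; "contact_force": force on the tool from outside, world axes, zero at the start; "torque": the same for the moment, N m; "gripper_width": finger opening in m; "gripper_force": force on a finger pad.
Only numpy, scipy, OpenCV 4.12 (cv2) and the standard library are available. Lean on these libraries where they do the work, as an engineer would, in place of code of your own. Each camera call takes 0.05 s, during which the arm holds its last target. There are 200 camera calls.

## Task

Tidy the craft set into one column: stack the green case on the small dark wooden case where it stands, then the blue case with the brass collar on the green one, each centred on and square with the one below, long sides parallel. Then stand the glue bottle upright inside the brass collar, right down on the lid. Set everything down without dropping it, and leave the other things on the table alone.

Things in the scene. Friction and masses are not known exactly. Their poses are not given: they have to be found in the camera images.
- wooden_case: closed dark wooden case with brass fittings, 120 x 84 x 42 mm (x, y, z), about 0.8 kg, loose; the bottom of the column. Origin at the centre of its underside, x along its long side, z up; its flat lid is at z = 42 mm. Not the larger fixed wooden tool box (about 0.1 m high) near x 0.69, y 0.21. A fixed desk lamp rises from the table's left edge near x 0.56, y 0.44: keep the arm clear of it
- green_case: closed green case, 100 x 62 x 36 mm (x, y, z), 0.18 to 0.35 kg, flat lid; plain long sides (62 mm apart, along y) to grip. Origin at the centre of its underside, x along its long side
- blue_case: closed blue case, 100 x 62 mm (x, y), lid at z = 34 mm, 0.18 to 0.35 kg; on the middle of the lid a brass collar, 47 mm across, 12 mm high (top at z = 46 mm), bore 40 mm, in which the lid is the floor. Plain long sides (62 mm apart, along y) to grip. Origin at the centre of its underside, x along its long side
- collar (a point): centre of the collar's bore on the blue case's lid (its floor), 12 mm below the collar's rim
- glue_bottle: amber round bottle with a black dropper cap, 34 mm across the amber body (which reaches to about 60 mm height), cap 24 mm across from 62 to 77 mm, rubber bulb 13 mm across above, 102 mm high in all, 0.06 kg, standing upright. Origin at the centre of its underside, z up
- wax_tin: bystander: round tin with a gold lid, 62 mm across, 35 mm high, loose, origin at the centre of its underside; not to be disturbed
- washi_tape: bystander: small roll of white grid-printed paper tape lying flat, 40 mm across, 16 mm high, loose, origin at the centre of its underside; not to be disturbed

How it is judged:
On the way, in this order (a step that is already met when the one before it is completed fails the run):
1. the green case lies released, centred and square on the wooden case (horizontal distance between green_case and wooden_case below 0.01 m and angle between the x axis of green_case and the x axis of wooden_case, either way round below 0.12 rad and z of green_case in the frame of wooden_case between 0.038 and 0.046 m and angle between green_case's own z axis and vertical below 0.05 rad and linear speed of green_case below 0.02 m/s and contact force between green_case and the fingers below 0.1 N), for 0.2 s.
2. the blue case lies released, centred and square on the green case (horizontal distance between blue_case and green_case below 0.01 m and angle between the x axis of blue_case and the x axis of green_case, either way round below 0.12 rad and z of blue_case in the frame of green_case between 0.032 and 0.04 m and angle between blue_case's own z axis and vertical below 0.05 rad and linear speed of blue_case below 0.02 m/s and contact force between blue_case and the fingers below 0.1 N), for 0.2 s.
At the end, for the whole second after the job is handed in: Green case flat on the wooden one, blue case flat on the green, each centred within 10 mm and long sides parallel within 0.12 rad (either way round); bottle upright within 0.1 rad on the lid inside the collar, within 6 mm of its centre; all released and at rest (all of step 1 and all of step 2 and horizontal distance between glue_bottle and collar below 0.006 m and z of glue_bottle in the frame of collar between -0.004 and 0.004 m and angle between glue_bottle's own z axis and vertical below 0.1 rad and linear speed of glue_bottle below 0.02 m/s and height (world z) of wooden_case below 0.004 m and angle between wooden_case's own z axis and vertical below 0.05 rad); the robot touches nothing.
It fails at once if a case or the bottle is dropped (falls free for more than about 13 mm) ((contact force between green_case and anything else below 0.05 N and linear speed of green_case above 0.5 m/s) or (contact force between blue_case and anything else below 0.05 N and linear speed of blue_case above 0.5 m/s) or (contact force between glue_bottle and anything else below 0.05 N and linear speed of glue_bottle above 0.5 m/s)).
It fails at once if the glue bottle is tipped over (angle between glue_bottle's own z axis and vertical above 0.8 rad).
It fails at once if the wooden case is pushed more than 30 mm from its place (distance of wooden_case from where it was at the start of the episode above 0.03 m).
It fails at once if the wax tin or the roll of paper tape is moved more than 20 mm (distance of any of wax_tin, washi_tape from where it was at the start of the episode above 0.02 m).
It also fails if it takes over 61 s, if anything falls off the work surface, if the arm or the gripper's body presses on something with over 40 N, if the wrist force passes 120 N, or if a joint passes its speed limit or range.

## Working session

There is one attempt and no reset: what is moved stays moved. The work goes in short steps, Python scripts to look and compute and a shell command to move; the robot and the scene stay as the last step left them, time stands still between calls to the robot, and variables do not carry over. Pictures are saved under pics/ and viewed, at most 10 in all, crops included, and the job is handed in when it is done.

```bash
ls; mkdir -p pics
python3 - <<'E'
from rig import env
import cv2
print(env.state())
for n in ("top","side"):
    s=env.snapshot(n); cv2.imwrite(f"pics/{n}0.png",s["pixels"]); print({k:v for k,v in s.items() if k!="pixels"})
E
```

```text
pics
rig.py
shift.py
{'clock': 0.0, 'joint_positions': array([ 1.22216751,  0.38383387,  0.04383063,  1.59960283, -0.01789096,
        1.16119487, -0.04986898]), 'qvel': array([-0.00097859, -0.00083141, -0.00070623,  0.00017995,  0.00124107,
        0.00036271, -0.00046936]), 'tau': array([-3.76603221e-04, -4.33467901e+01,  1.02446437e+00, -2.49514407e+01,
        1.06772681e-02,  1.14787719e-02,  6.22332095e-06]), 'ee_pos': array([ 0.16109021, -0.62873598,  0.22987447]), 'eef_rot': array([-3.13895029e+00,  1.49040575e-04,  2.50946015e-01]), 'contact_force': array([ 0.04945217,  0.21776646, -1.23810211]), 'torque': array([ 0.00971874, -0.0028635 ,  0.00049302]), 'gripper_force': 0.0, 'gripper_width': 0.08542242168289355}
{'fx': 455.66416498240636, 'fy': 455.66416498240636, 'cx': 253.32163237491707, 'cy': 201.79478019352217, 'k1': -0.07757304048220946, 'origin': array([0.33556029, 0.00453458, 1.20396733]), 'attitude': array([ 0.23644033, -0.00181837, -1.63149999])}
{'fx': 392.9915443540334, 'fy': 392.9915443540334, 'cx': 256.2263449156995, 'cy': 195.49709172124852, 'k1': 0.01832823731653336, 'origin': array([ 0.63532786, -0.77088744,  0.42052086]), 'attitude': array([ 1.14561842, -0.02304717,  0.09399674])}
```
View pics/top0.png

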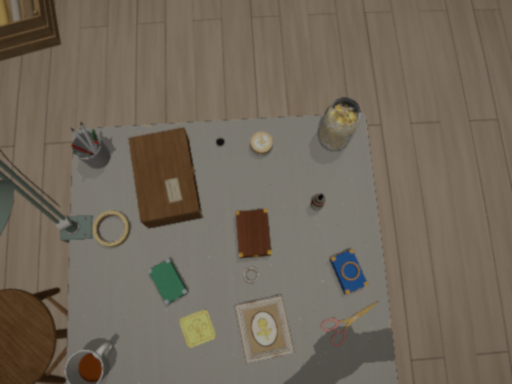

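View pics/side0.png

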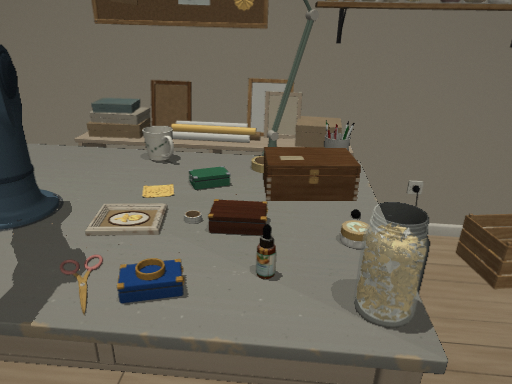

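The top view (x up, y left) shows the wooden case at about (253,233), green at (168,281), blue with the collar at (349,271), bottle at (318,200), tape at (251,275) and tin at (261,142). The side view shows the same layout: green (209,178), wooden (239,217), blue (151,280), bottle (266,252).

Create h.py:
```python
import cv2, numpy as np
from scipy.spatial.transform import Rotation as R
from rig import env
def cast(s,uv,z):
    "pixels -> world points on plane z"
    K=np.array([[s["fx"],0,s["cx"]],[0,s["fy"],s["cy"]],[0,0,1]])
    p=cv2.undistortPoints(np.float64(uv).reshape(-1,1,2),K,np.array([s["k1"],0,0,0.]))[:,0]
    d=np.c_[p[:,0],-p[:,1],-np.ones(len(p))]@R.from_euler("xyz",s["attitude"]).as_matrix().T
    o=s["origin"]; return (o+d*((z-o[2])/d[:,2])[:,None])
HS={"green":((65,90,25),(95,255,255)),"blue":((105,130,25),(125,255,255)),"wood":((0,110,12),(12,255,140))}
def blob(s,name,box=None):
    m=cv2.inRange(cv2.cvtColor(s["pixels"],cv2.COLOR_BGR2HSV),*HS[name])
    if box: k=np.zeros_like(m); x0,y0,x1,y1=box; k[y0:y1,x0:x1]=255; m&=k
    m=cv2.morphologyEx(m,cv2.MORPH_CLOSE,np.ones((7,7)))
    c=max(cv2.findContours(m,cv2.RETR_EXTERNAL,cv2.CHAIN_APPROX_NONE)[0],key=cv2.contourArea)
    return c[:,0].astype(float)
def rect(s,name,z,box=None):
    w=cast(s,blob(s,name,box),z)[:,:2]
    c,(a,b),_=r=cv2.minAreaRect(np.float32(w*1000)); q=cv2.boxPoints(r)
    e=max((q[1]-q[0],q[2]-q[1]),key=np.linalg.norm)
    return np.round(c,1),round(max(a,b),1),round(min(a,b),1),round((np.arctan2(e[1],e[0])+np.pi/2)%np.pi-np.pi/2,3)
def tool():
    t=env.state(); return t["ee_pos"],R.from_euler("xyz",t["eef_rot"])
```

Run:
```python
from h import *
s=env.snapshot("top")
for n,z,b in (("green",.036,(130,240,210,320)),("blue",.034,(310,240,390,310)),("wood",.042,(225,200,285,265))): print(n,rect(s,n,z,b))
print(cast(s,[[318,200]],.1),cast(s,[[251,275]],.016),cast(s,[[261,142]],.035))
im=s["pixels"]
cv2.imwrite("pics/c.png",cv2.resize(im[185:315,130:390],None,fx=3,fy=3,interpolation=cv2.INTER_CUBIC))
w=env.snapshot("wrist");print(w["origin"],w["attitude"],w["fx"])
```

```text
green (array([423. , 215.5]), 97.3, 60.1, np.float32(0.47))
blue (array([ 419.7, -246.1]), 96.4, 61.9, np.float32(0.315))
wood (array([532.9,  -8.4]), 119.2, 80.0, np.float32(0.014))
[[ 0.59581673 -0.17522823  0.1       ]] [[0.42707557 0.00282491 0.016     ]] [[ 0.78284623 -0.04577262  0.035     ]]
[ 0.22815357 -0.61209758  0.37247899] [-0.27676285  0.00245412 -1.31862783] 306.3390173726392
```

View pics/c.png

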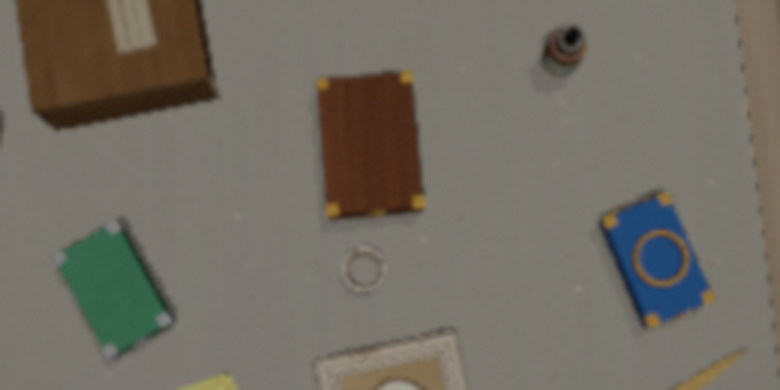

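The crop is consistent: green, wooden and blue lids are flat, with their short sides clear, and the rectangles match the given sizes within a few mm. Now I'll move over blue on the way to green.

```bash
cat >> h.py <<'E'
def goal(x,y,z,yaw):
    "tilt correction+yaw as rotvec in tool axes; then shift in tool axes after that turn"
    p,r=tool(); y0=r.as_euler("xyz")[2]; yaw=y0+(yaw-y0+np.pi/2)%np.pi-np.pi/2
    g=R.from_euler("xyz",[np.pi,0,yaw]); d=np.array([x,y,z])-p
    print("rot",np.round((r.inv()*g).as_rotvec(),3),"shift after turn",np.round(g.inv().apply(d),4),"before turn",np.round(r.inv().apply(d),4))
E
M='[0,0,0,0.0216,-0.0192,0,0.085]'
python3 shift.py '[[0,0,0,0.0216,-0.0192,0,0.085],[0,0,0,0.0216,-0.0192,0,0.085],[0,0,0,0.0216,-0.0192,0,0.085],[0,0,0,0.0216,-0.0192,0,0.085],[0,0,0,0.0216,-0.0192,0,0.085],[0,0,0,0.0216,-0.0192,0,0.085],[0,0,0,0.0216,-0.0192,0,0.085],[0,0,0,0.0216,-0.0192,0,0.085]]'
python3 shift.py '[[0,0,0,0.0216,-0.0192,0,0.085],[0,0,0,0.0216,-0.0192,0,0.085],[0,0,0,0.0216,-0.0192,0,0.085],[0,0,0,0.0216,-0.0192,0,0.085],[0,0,0,0.0216,-0.0192,0,0.085],[0,0,0,0.0216,-0.0192,0,0.085],[0,0,0,0.0216,-0.0192,0,0.085],[0,0,0,0,0,0,0.085]]'
python3 - <<'E'
from h import *
s=env.snapshot("wrist"); cv2.imwrite("pics/w1.png",s["pixels"])
print(rect(s,"blue",.034)); print(s["origin"])
goal(.423,.2155,.23,.47)
E
```

```text
clock: 0.87
ee_pos: [0.291, -0.4366, 0.2311]
eef_rot: [-3.141, 0.0, 0.251]
contact_force: [-0.1, 0.5, -0.7]
gripper_width: 0.0847
gripper_force: 0.0
clock: 1.53
ee_pos: [0.4077, -0.2636, 0.2315]
eef_rot: [-3.139, -0.003, 0.261]
contact_force: [0.6, 0.9, 0.2]
gripper_width: 0.0846
gripper_force: 0.0
(array([ 420.1, -246.9]), 97.6, 60.3, np.float32(0.318))
[ 0.47417923 -0.24616373  0.3740207 ]
rot [-0.    -0.001 -0.211] shift after turn [ 0.2336 -0.4221  0.0014] before turn [ 0.1398 -0.4617  0.0018]
```

View pics/w1.png

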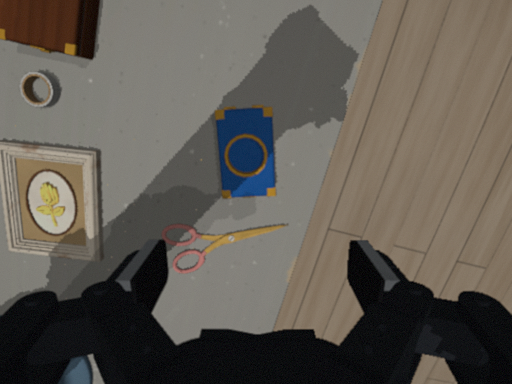

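The wrist picture shows the blue case clean at (246,153), with scissors nearby at (230,238). It matches the top measurement within 1 mm. Next: over green.

```bash
python3 shift.py '[[0,0,0,0.0087,-0.0289,0,0.085],[0,0,0,0.0087,-0.0289,0,0.085],[0,0,0,0.0087,-0.0289,0,0.085],[0,0,0,0.0087,-0.0289,0,0.085],[0,0,0,0.0087,-0.0289,0,0.085],[0,0,0,0.0087,-0.0289,0,0.085],[0,0,0,0.0087,-0.0289,0,0.085],[0,0,0,0.0087,-0.0289,0,0.085]]'
python3 shift.py '[[0,0,0,0.0087,-0.0289,0,0.085],[0,0,0,0.0087,-0.0289,0,0.085],[0,0,0,0.0087,-0.0289,0,0.085],[0,0,0,0.0087,-0.0289,0,0.085],[0,0,0,0.0087,-0.0289,0,0.085],[0,0,0,0.0087,-0.0289,0,0.085],[0,0,-0.1055,0.0087,-0.0289,0,0.085],[0,0,-0.1055,0.0057,-0.0289,0,0.085]]'
python3 shift.py '[[0,0,0,0,0,0,0.085],[0,0,0,0,0,0,0.085]]'
python3 - <<'E'
from h import *
s=env.snapshot("wrist"); 
print(rect(s,"green",.036)); print(tool()[0])
E
```

```text
clock: 2.25
ee_pos: [0.4133, -0.0289, 0.2313]
eef_rot: [3.141, 0.0, 0.249]
contact_force: [-0.0, 0.3, 0.2]
gripper_width: 0.0847
gripper_force: 0.0
clock: 2.92
ee_pos: [0.4191, 0.2113, 0.2315]
eef_rot: [3.141, -0.001, 0.464]
contact_force: [0.6, 0.0, 0.5]
gripper_width: 0.0851
gripper_force: 0.0
clock: 3.08
ee_pos: [0.4176, 0.2121, 0.2313]
eef_rot: [-3.141, 0.0, 0.464]
contact_force: [0.3, -0.7, 0.5]
gripper_width: 0.0853
gripper_force: 0.0
(array([423. , 219.8]), 97.4, 60.0, np.float32(0.477))
[0.41793648 0.21034995 0.23105525]
```

Run:
```python
from h import *
for i in range(2): print(rect(env.snapshot("wrist"),"green",.036))
goal(.423,.218,.0,.475)
```

```text
(array([422.9, 220. ]), 98.1, 59.6, np.float32(0.479))
(array([422.8, 220. ]), 97.9, 59.4, np.float32(0.478))
rot [ 0.001  0.001 -0.017] shift after turn [ 0.0083 -0.0059  0.2309] before turn [ 0.0085 -0.0063  0.2309]
```

```bash
python3 shift.py '[[0,0,-0.015,0.009,-0.007,0.015,0.085],[0,0,0,0,0,0.035,0.085],[0,0,0,0,0,0.035,0.085],[0,0,0,0,0,0.035,0.085],[0,0,0,0,0,0.035,0.085],[0,0,0,0,0,0.035,0.085],[0,0,0,0,0,0.025,0.085],[0,0,0,0,0,0.015,0.085]]'
python3 shift.py '[[0,0,0,0,0,0,0.085],[0,0,0,0,0,0,0.085]]'
```

```text
clock: 3.9
ee_pos: [0.4212, 0.2175, -0.0022]
eef_rot: [3.14, 0.006, 0.473]
contact_force: [-0.0, 0.3, -0.7]
gripper_width: 0.0852
gripper_force: 0.0
clock: 4.07
ee_pos: [0.4226, 0.2194, 0.0006]
eef_rot: [3.141, 0.002, 0.474]
contact_force: [-0.0, 0.2, 0.2]
gripper_width: 0.0849
gripper_force: 0.0
```

Close, lift, and measure the grip and the wooden case.

```bash
python3 shift.py '[[0,0,0,0,0,0,0.05],[0,0,0,0,0,0,0.05],[0,0,0,0,0,0,0.05],[0,0,0,0,0,0,0.05],[0,0,0,0,0,0,0.05],[0,0,0,0,0,0,0.05],[0,0,0,0,0,0,0.05],[0,0,0,0,0,0,0.05]]' 50
python3 shift.py '[[0,0,0,0,0,-0.01,0.05],[0,0,0,0,0,-0.02,0.05],[0,0,0,0,0,-0.03,0.05],[0,0,0,0,0,-0.03,0.05],[0,0,0,0,0,-0.03,0.05],[0,0,0,0,0,-0.03,0.05],[0,0,0,0,0,-0.02,0.05],[0,0,0,0,0,0,0.05]]'
python3 - <<'E'
from h import *
s=env.snapshot("wrist"); cv2.imwrite("pics/w2.png",s["pixels"])
p,r=tool()
print(p,rect(s,"green",p[2]+.036))
goal(.533,-.0085,.15,.014)
E
```

```text
clock: 4.73
ee_pos: [0.4246, 0.2217, 0.0031]
eef_rot: [3.14, -0.003, 0.476]
contact_force: [-0.3, -1.3, 6.7]
gripper_width: 0.0613
gripper_force: 56.5
clock: 5.4
ee_pos: [0.4253, 0.2234, 0.1761]
eef_rot: [3.14, -0.009, 0.477]
contact_force: [1.3, 0.6, -3.0]
gripper_width: 0.0613
gripper_force: 55.7
[0.42400705 0.22225245 0.17361743] (array([435.4, 228.6]), 80.2, 60.2, np.float32(0.477))
rot [ 0.    -0.006  0.463] shift after turn [0.1058 0.2323 0.0236] before turn [-0.0092  0.255   0.024 ]
```

View pics/w2.png

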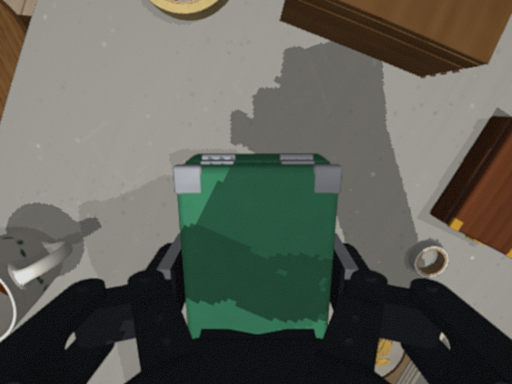

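The green case is held square between the pads, with its front lid corners at about (175,162) and (341,162). I'll move it higher and just short of the wooden case, where both can be measured.

```bash
python3 shift.py '[[0,0,0.1157,0,0,-0.022,0.05],[0,0,0.1157,0,0,-0.022,0.05],[0,0,0.1157,0,0,-0.022,0.05],[0,0,0.1157,0,0,-0.02,0.05],[0,0,0,0.0033,0.033,0,0.05],[0,0,0,0.0033,0.033,0,0.05],[0,0,0,0.0033,0.033,0,0.05],[0,0,0,0.0033,0.033,0,0.05]]'
python3 shift.py '[[0,0,0,0.0033,0.033,0,0.05],[0,0,0,0.0033,0.033,0,0.05],[0,0,0,0.0033,0.033,0,0.05],[0,0,0,0,0,0,0.05],[0,0,0,0,0,0,0.05]]'
python3 - <<'E'
from h import *
for i in range(2):
    s=env.snapshot("wrist"); p,r=tool(); print(p,r.as_euler("xyz"))
    print(rect(s,"wood",.042,(0,0,512,160)))
    g=blob(s,"green"); w=cast(s,g,p[2]+.033); t=r.inv().apply(w-p); print("lid in tool max x",np.sort(t[:,0])[-60::10],"y",t[:,1].min(),t[:,1].max())
cv2.imwrite("pics/w3.png",s["pixels"])
print(rect(env.snapshot("top"),"wood",.042,(225,200,285,265)))
E
```

```text
clock: 6.12
ee_pos: [0.4358, 0.0879, 0.255]
eef_rot: [3.141, 0.004, 0.015]
contact_force: [0.2, -1.0, -2.8]
gripper_width: 0.0615
gripper_force: 56.2
clock: 6.53
ee_pos: [0.4471, -0.0119, 0.2546]
eef_rot: [-3.141, 0.005, 0.008]
contact_force: [-0.1, 1.4, -2.1]
gripper_width: 0.0609
gripper_force: 56.2
[ 0.44729171 -0.0097315   0.25496919] [-3.14027254  0.00470466  0.01182569]
(array([533.8,  -6.4]), 117.1, 81.4, np.float32(0.033))
lid in tool max x [0.04841416 0.05023276 0.05134577 0.05167815 0.0516851  0.05169323] y -0.02802750267604313 0.032337588084086336
[ 0.44760728 -0.00845428  0.25542389] [-3.14032683  0.00376327  0.01456993]
(array([533.6,  -6.4]), 117.0, 81.4, np.float32(0.03))
lid in tool max x [0.04833945 0.05015666 0.05125334 0.05159946 0.05160221 0.05160613] y -0.02889401993612018 0.03142791002137697Traceback (most recent call last):
  File "<stdin>", line 7, in <module>
  File "h.py", line 18, in rect
    w=cast(s,blob(s,name,box),z)[:,:2]
             ~~~~^^^^^^^^^^^^
  File "h.py", line 15, in blob
    c=max(cv2.findContours(m,cv2.RETR_EXTERNAL,cv2.CHAIN_APPROX_NONE)[0],key=cv2.contourArea)
ValueError: max() iterable argument is empty
```

View pics/w3.png

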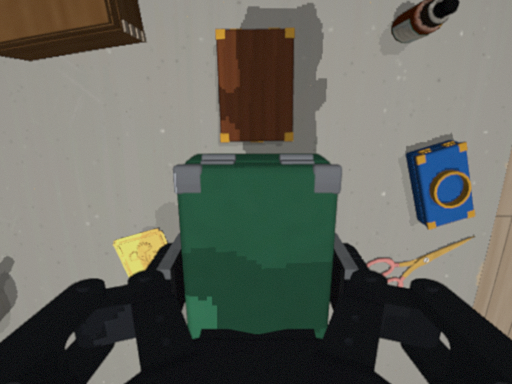

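The wooden case is fully visible (lid corners about (220,33) to (290,138)), and wrist and top views agree within 2 mm. I'll carry the green case over it.

```bash
python3 shift.py '[[0,0,-0.008,0.0215,0,0.02,0.05],[0,0,0,0.0215,0,0.02,0.05],[0,0,0,0.0215,0,0.03,0.05],[0,0,0,0.0215,0,0.03,0.05],[0,0,0,0,0,0.03,0.05],[0,0,0,0,0,0.03,0.05],[0,0,0,0,0,0.025,0.05],[0,0,0,0,0,0,0.05]]'
python3 - <<'E'
from h import *
import time
q=[]
for i in range(3): env.snapshot("wrist"); q.append(np.r_[tool()[0],tool()[1].as_euler("xyz")])
print(np.mean(q,0)); goal(.534,-.0065,.05,.022)
E
```

```text
clock: 7.35
ee_pos: [0.5293, -0.0057, 0.0664]
eef_rot: [-3.14, 0.013, 0.025]
contact_force: [-2.0, -0.3, -4.1]
gripper_width: 0.0613
gripper_force: 56.0
[ 0.53371231 -0.0059296   0.07124157 -3.140397    0.00337357  0.02445456]
rot [-0.001 -0.001  0.002] shift after turn [-0.0018  0.0003  0.0232] before turn [-0.0019  0.0003  0.0232]
```

```bash
python3 shift.py '[[0,-0.003,0,0,0,0.01,0.05],[0,0,0,0,0,0.006,0.05],[0,0,0,0,0,0.002,0.05],[0,0,0,0,0,0,0.05]]'
python3 shift.py '[[0,0,0,0,0,0.002,0.05],[0,0,0,0,0,0,0.05]]'
python3 shift.py '[[0,0,0,0,0,0.002,0.05],[0,0,0,0,0,0,0.05]]'
```

```text
clock: 7.83
ee_pos: [0.5348, -0.0077, 0.0542]
eef_rot: [3.141, 0.003, 0.022]
contact_force: [0.2, 0.4, -3.2]
gripper_width: 0.0609
gripper_force: 56.3
clock: 8.0
ee_pos: [0.5351, -0.0076, 0.0524]
eef_rot: [3.142, 0.003, 0.022]
contact_force: [-1.0, 0.1, -2.9]
gripper_width: 0.0612
gripper_force: 56.3
clock: 8.17
ee_pos: [0.5349, -0.0076, 0.0502]
eef_rot: [3.142, 0.003, 0.022]
contact_force: [0.0, 0.5, -3.2]
gripper_width: 0.0611
gripper_force: 56.3
```

```bash
python3 shift.py '[[0,0,0,0,0,0.002,0.05],[0,0,0,0,0,0,0.05]]'
python3 shift.py '[[0,0,0,0,0,0.0015,0.05],[0,0,0,0,0,0,0.05]]'
python3 shift.py '[[0,0,0,0,0,0.0015,0.05],[0,0,0,0,0,0,0.05]]'
```

```text
clock: 8.33
ee_pos: [0.5348, -0.0075, 0.048]
eef_rot: [-3.142, 0.003, 0.022]
contact_force: [-0.6, -0.9, -2.9]
gripper_width: 0.0614
gripper_force: 56.3
clock: 8.5
ee_pos: [0.5348, -0.0075, 0.0465]
eef_rot: [-3.142, 0.003, 0.022]
contact_force: [0.1, -1.0, -3.0]
gripper_width: 0.0613
gripper_force: 56.3
clock: 8.67
ee_pos: [0.5352, -0.0075, 0.0455]
eef_rot: [3.141, 0.003, 0.022]
contact_force: [1.0, -0.2, -2.6]
gripper_width: 0.0615
gripper_force: 56.3
```

```bash
python3 shift.py '[[0,0,0,0,0,0.001,0.05],[0,0,0,0,0,0,0.05]]'
python3 shift.py '[[0,0,0,0,0,0.001,0.05],[0,0,0,0,0,0,0.05]]'
python3 shift.py '[[0,0,0,0,0,0.001,0.05],[0,0,0,0,0,0,0.05]]'
```

```text
clock: 8.83
ee_pos: [0.5351, -0.0075, 0.0453]
eef_rot: [3.141, 0.003, 0.022]
contact_force: [-4.0, 0.7, 5.0]
gripper_width: 0.0618
gripper_force: 57.1
clock: 9.0
ee_pos: [0.5351, -0.0075, 0.0452]
eef_rot: [3.14, 0.003, 0.022]
contact_force: [-5.2, -0.1, 12.2]
gripper_width: 0.0616
gripper_force: 58.0
clock: 9.17
ee_pos: [0.5351, -0.0075, 0.0451]
eef_rot: [3.14, 0.004, 0.022]
contact_force: [-9.0, -1.3, 17.4]
gripper_width: 0.0612
gripper_force: 58.7
```

Seated. I'll relieve the force, open, lift, and move back to look.

```bash
python3 shift.py '[[0,0,0,0,0,-0.002,0.05],[0,0,0,0,0,0,0.085],[0,0,0,0,0,0,0.085],[0,0,0,0,0,0,0.085],[0,0,0,0,0,0,0.085],[0,0,0,0,0,0,0.085],[0,0,0,0,0,0,0.085],[0,0,0,0,0,0,0.085]]'
python3 shift.py '[[0,0,0,0,0,-0.02,0.085],[0,0,0,0,0,-0.03,0.085],[0,0,0,0,0,-0.035,0.085],[0,0,0,0,0,-0.035,0.085],[0,0,0,-0.02,0,-0.03,0.085],[0,0,0,-0.025,0,-0.03,0.085],[0,0,0,-0.03,0,-0.03,0.085],[0,0,0,0,0,0,0.085]]'
python3 - <<'E'
from h import *
env.snapshot("wrist"); s=env.snapshot("wrist"); p,r=tool(); print(p)
print("green",rect(s,"green",.078)); print("wood",rect(s,"wood",.042,(0,0,512,260)))
cv2.imwrite("pics/w4.png",s["pixels"])
goal(.42,-.247,.255,.318)
E
```

```text
clock: 9.83
ee_pos: [0.535, -0.0075, 0.0441]
eef_rot: [-3.141, 0.003, 0.022]
contact_force: [-0.7, 1.0, 1.0]
gripper_width: 0.0851
gripper_force: 0.0
clock: 10.5
ee_pos: [0.4609, -0.0089, 0.2602]
eef_rot: [3.137, -0.006, 0.022]
contact_force: [0.9, 0.2, 0.4]
gripper_width: 0.0847
gripper_force: 0.0
[ 0.46170074 -0.00939797  0.25565474]
green (array([532.6,  -7.3]), 97.3, 60.8, np.float32(0.023))
wood (array([599.5, 193.9]), 154.6, 58.0, np.float32(-1.419))
rot [ 0.003 -0.001 -0.296] shift after turn [-0.1139  0.2127  0.0007] before turn [-0.0468  0.2366  0.0011]
```

View pics/w4.png

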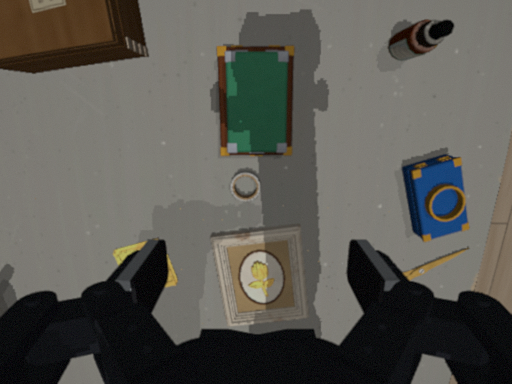

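Green sits centred and square on the wooden case (about (257,102) versus (256,101)). On to blue.

```bash
python3 shift.py '[[0,0,0,-0.0059,0.0296,0,0.085],[0,0,0,-0.0059,0.0296,0,0.085],[0,0,0,-0.0059,0.0296,0,0.085],[0,0,0,-0.0059,0.0296,0,0.085],[0,0,0,-0.0059,0.0296,0,0.085],[0,0,0,-0.0059,0.0296,0,0.085],[0,0,0,-0.0059,0.0296,0,0.085],[0,0,0,-0.0059,0.0296,0,0.085]]'
python3 shift.py '[[0,0,-0.0985,0,0,0.02,0.085],[0,0,-0.0985,0,0,0.02,0.085],[0,0,-0.0985,0,0,0.02,0.085],[0,0,0,0,0,0,0.085],[0,0,0,0,0,0,0.085]]'
python3 - <<'E'
from h import *
env.snapshot("wrist"); s=env.snapshot("wrist"); p,r=tool(); print(p)
print("blue",rect(s,"blue",.034)); 
goal(.42,-.247,.002,.318)
E
```

```text
clock: 11.27
ee_pos: [0.4185, -0.2482, 0.2515]
eef_rot: [-3.139, 0.006, 0.022]
contact_force: [-0.2, -0.2, -0.5]
gripper_width: 0.085
gripper_force: 0.0
clock: 11.68
ee_pos: [0.4177, -0.246, 0.1912]
eef_rot: [-3.135, 0.007, 0.315]
contact_force: [-0.4, -0.6, 0.4]
gripper_width: 0.0851
gripper_force: 0.0
[ 0.41971019 -0.24691661  0.19403159]
blue (array([ 421. , -246.4]), 97.7, 60.1, np.float32(0.316))
rot [-0.001  0.003 -0.002] shift after turn [0.0002 0.0002 0.192 ] before turn [0.0008 0.0004 0.192 ]
```

```bash
python3 shift.py '[[0,0.003,0,0.001,0,0.03,0.085],[0,0,0,0,0,0.035,0.085],[0,0,0,0,0,0.035,0.085],[0,0,0,0,0,0.035,0.085],[0,0,0,0,0,0.03,0.085],[0,0,0,0,0,0.018,0.085],[0,0,0,0,0,0.008,0.085],[0,0,0,0,0,0,0.085]]'
python3 shift.py '[[0,0,0,0,0,0,0.05],[0,0,0,0,0,0,0.05],[0,0,0,0,0,0,0.05],[0,0,0,0,0,0,0.05],[0,0,0,0,0,0,0.05],[0,0,0,0,0,0,0.05],[0,0,0,0,0,0,0.05],[0,0,0,0,0,0,0.05]]' 50
python3 - <<'E'
from h import *
q=[]
for i in range(3): env.snapshot("wrist"); q.append(np.r_[tool()[0],tool()[1].as_euler("xyz")])
print(np.mean(q,0))
E
```

```text
clock: 12.45
ee_pos: [0.4198, -0.2462, 0.0022]
eef_rot: [-3.139, 0.001, 0.317]
contact_force: [-1.2, -0.5, 0.1]
gripper_width: 0.0851
gripper_force: 0.0
clock: 13.12
ee_pos: [0.4221, -0.2475, 0.0053]
eef_rot: [3.139, -0.003, 0.317]
contact_force: [-0.6, -0.1, 5.9]
gripper_width: 0.0611
gripper_force: 57.6
[ 0.42209837 -0.24748632  0.00527325  3.13905209 -0.00330091  0.31728772]
```

```bash
python3 shift.py '[[0,0,0,0,0,-0.01,0.05],[0,0,0,0,0,-0.02,0.05],[0,0,0,0,0,-0.03,0.05],[0,0,0,0,0,-0.035,0.05],[0,0,0,0,0,-0.035,0.05],[0,0,0,0,0,-0.035,0.05],[0,0,0,0,0,-0.03,0.05],[0,0,0,0,0,0,0.05]]'
python3 shift.py '[[0,0,0.098,0,0,0,0.05],[0,0,0.098,0,0,0,0.05],[0,0,0.098,0,0,0,0.05],[0,0,0,0,0,0,0.05],[0,0,0,0,0,0,0.05]]'
python3 - <<'E'
from h import *
env.snapshot("wrist"); s=env.snapshot("wrist"); p,r=tool(); print(p)
g=blob(s,"blue"); w=cast(s,g,p[2]+.029); t=r.inv().apply(w-p); print("lid in tool max x",np.sort(t[:,0])[-60::10],"y",t[:,1].min(),t[:,1].max())
goal(.5345,-.0075,.2,.022)
E
```

```text
clock: 13.93
ee_pos: [0.4238, -0.2487, 0.2054]
eef_rot: [3.132, -0.009, 0.317]
contact_force: [1.7, -1.1, -1.2]
gripper_width: 0.0612
gripper_force: 56.6
clock: 14.35
ee_pos: [0.4187, -0.2461, 0.1972]
eef_rot: [-3.14, 0.002, 0.026]
contact_force: [0.1, 0.2, -2.3]
gripper_width: 0.0611
gripper_force: 56.4
[ 0.41918985 -0.24626883  0.19745189]
lid in tool max x [0.04836817 0.04983936 0.05167939 0.05168503 0.05169196 0.05170017] y -0.030247387907057992 0.030294383170562017
rot [-0.002  0.001  0.004] shift after turn [ 0.1205 -0.2362 -0.0025] before turn [ 0.1214 -0.2358 -0.0023]
```

```bash
python3 shift.py '[[0,0,0.004,0.0151,-0.0295,0,0.05],[0,0,0,0.0151,-0.0295,0,0.05],[0,0,0,0.0151,-0.0295,0,0.05],[0,0,0,0.0151,-0.0295,0,0.05],[0,0,0,0.0151,-0.0295,0,0.05],[0,0,0,0.0151,-0.0295,0,0.05],[0,0,0,0.0151,-0.0295,0,0.05],[0,0,0,0.0151,-0.0295,0,0.05]]'
python3 shift.py '[[0,0,0,0,0,0.03,0.05],[0,0,0,0,0,0.03,0.05],[0,0,0,0,0,0.025,0.05],[0,0,0,0,0,0,0.05]]'
python3 - <<'E'
from h import *
q=[]
for i in range(3): env.snapshot("wrist"); q.append(np.r_[tool()[0],tool()[1].as_euler("xyz")])
print(np.mean(q[1:],0)); goal(.535,-.0075,.088,.022)
E
```

```text
clock: 15.12
ee_pos: [0.5362, -0.0069, 0.1981]
eef_rot: [-3.141, 0.001, 0.021]
contact_force: [-0.2, -0.1, -3.1]
gripper_width: 0.0612
gripper_force: 56.5
clock: 15.45
ee_pos: [0.5304, -0.0084, 0.1075]
eef_rot: [-3.14, 0.013, 0.021]
contact_force: [-2.1, -0.3, -4.2]
gripper_width: 0.0614
gripper_force: 56.2
[ 5.35736922e-01 -8.30536328e-03  1.13243803e-01 -3.14030321e+00
  1.13681618e-03  1.99155087e-02]
rot [-0.001 -0.001 -0.002] shift after turn [-0.0016 -0.0008  0.0261] before turn [-0.0016 -0.0008  0.0261]
```

```bash
python3 shift.py '[[0,0,0,-0.001,-0.0005,0.012,0.05],[0,0,0,0,0,0.01,0.05],[0,0,0,0,0,0.003,0.05],[0,0,0,0,0,0,0.05]]'
python3 shift.py '[[0,0,0,0,0,0.002,0.05],[0,0,0,0,0,0,0.05]]'
python3 shift.py '[[0,0,0,0,0,0.001,0.05],[0,0,0,0,0,0,0.05]]'
```

```text
clock: 15.93
ee_pos: [0.5339, -0.0079, 0.0874]
eef_rot: [-3.141, 0.002, 0.019]
contact_force: [-0.8, -0.4, -2.7]
gripper_width: 0.0611
gripper_force: 56.4
clock: 16.1
ee_pos: [0.5351, -0.0077, 0.0863]
eef_rot: [-3.141, -0.0, 0.02]
contact_force: [0.5, 0.4, -3.0]
gripper_width: 0.0612
gripper_force: 56.4
clock: 16.27
ee_pos: [0.5351, -0.0077, 0.0855]
eef_rot: [-3.141, -0.0, 0.02]
contact_force: [0.8, -1.0, -3.0]
gripper_width: 0.0611
gripper_force: 56.4
```

```bash
python3 shift.py '[[0,0,0,0,0,0.001,0.05],[0,0,0,0,0,0,0.05]]'
python3 shift.py '[[0,0,0,0,0,0.001,0.05],[0,0,0,0,0,0,0.05]]'
python3 shift.py '[[0,0,0,0,0,0.001,0.05],[0,0,0,0,0,0,0.05]]'
```

```text
clock: 16.43
ee_pos: [0.5349, -0.0077, 0.0843]
eef_rot: [-3.141, 0.0, 0.02]
contact_force: [0.0, 0.5, -2.9]
gripper_width: 0.0611
gripper_force: 56.4
clock: 16.6
ee_pos: [0.5351, -0.0077, 0.0835]
eef_rot: [-3.141, -0.0, 0.02]
contact_force: [-0.2, -0.2, -2.3]
gripper_width: 0.0616
gripper_force: 56.5
clock: 16.77
ee_pos: [0.5351, -0.0077, 0.0833]
eef_rot: [-3.141, 0.0, 0.02]
contact_force: [-3.2, -0.6, 4.6]
gripper_width: 0.061
gripper_force: 57.2
```

Seated on green. Release, lift clear, and head for the bottle.

```bash
python3 shift.py '[[0,0,0,0,0,-0.001,0.05],[0,0,0,0,0,0,0.085],[0,0,0,0,0,0,0.085],[0,0,0,0,0,0,0.085],[0,0,0,0,0,0,0.085],[0,0,0,0,0,0,0.085],[0,0,0,0,0,0,0.085],[0,0,0,0,0,0,0.085]]'
python3 shift.py '[[0,0,0,0,0,-0.02,0.085],[0,0,0,0,0,-0.03,0.085],[0,0,0,0,0,-0.035,0.085],[0,0,0,0,0,-0.035,0.085],[0,0,0,-0.02,0,-0.03,0.085],[0,0,0,-0.025,0,-0.03,0.085],[0,0,0,-0.03,0,-0.02,0.085],[0,0,0,0,0,0,0.085]]'
python3 - <<'E'
from h import *
env.snapshot("wrist"); s=env.snapshot("wrist"); p,r=tool(); print(p)
print("blue",rect(s,"blue",.112)); print("blue side check top",rect(env.snapshot("top"),"blue",.112,(200,150,320,290)))
t=env.snapshot("top")
cv2.imwrite("pics/w5.png",np.vstack([s["pixels"][:230],cv2.resize(t["pixels"][170:260,220:348],(512,360),interpolation=cv2.INTER_CUBIC)]))
goal(.596,-.175,.26,.022)
E
```

```text
clock: 17.43
ee_pos: [0.5349, -0.0077, 0.0833]
eef_rot: [-3.141, 0.0, 0.02]
contact_force: [-0.7, 0.5, -0.9]
gripper_width: 0.0854
gripper_force: 0.0
clock: 18.1
ee_pos: [0.4588, -0.0091, 0.2884]
eef_rot: [3.139, -0.006, 0.019]
contact_force: [-0.5, 0.7, -1.8]
gripper_width: 0.0852
gripper_force: 0.0
[ 0.4601003  -0.00953465  0.28459399]
blue (array([532.8,  -7.6]), 97.3, 60.8, np.float32(0.018))Traceback (most recent call last):
  File "<stdin>", line 3, in <module>
  File "h.py", line 18, in rect
    w=cast(s,blob(s,name,box),z)[:,:2]
             ~~~~^^^^^^^^^^^^
  File "h.py", line 15, in blob
    c=max(cv2.findContours(m,cv2.RETR_EXTERNAL,cv2.CHAIN_APPROX_NONE)[0],key=cv2.contourArea)
ValueError: max() iterable argument is empty
```

```bash
cat >> h.py <<'E'
def collar(s,box,z=.124):
    x0,y0,x1,y1=box; m=cv2.inRange(cv2.cvtColor(s["pixels"],cv2.COLOR_BGR2HSV),(12,90,50),(32,255,255))
    k=np.zeros_like(m); k[y0:y1,x0:x1]=255
    c=max(cv2.findContours(m&k,cv2.RETR_EXTERNAL,cv2.CHAIN_APPROX_NONE)[0],key=lambda c:cv2.minAreaRect(c)[1][0])
    w=cast(s,c[:,0].astype(float),z)[:,:2]*1000
    e=cv2.fitEllipse(np.float32(w)); return np.round(e[0],1),np.round(e[1],1)
E
python3 - <<'E'
from h import *
s=env.snapshot("wrist")
b=blob(s,"blue"); x0,y0=b.min(0).astype(int); x1,y1=b.max(0).astype(int); print(x0,y0,x1,y1)
print(collar(s,(x0+14,y0+18,x1-13,y1-17)))
cv2.imwrite("pics/w5.png",s["pixels"])
goal(.596,-.175,.26,.022)
E
```

```text
226 47 288 149
(array([543.3,  -7.6]), array([22.9, 32.8]))
rot [-0.001  0.001 -0.003] shift after turn [0.1324 0.1685 0.0225] before turn [0.1329 0.1682 0.0222]
```

View pics/w5.png

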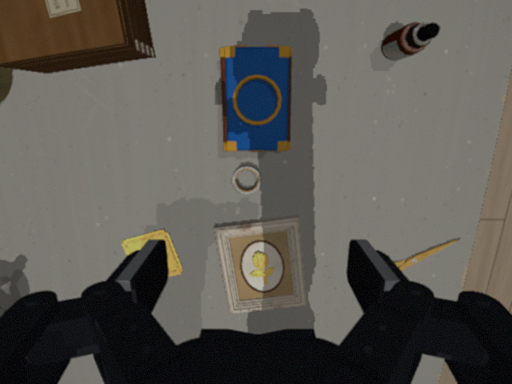

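The stack is aligned: blue lid spans (222–292, 46–150) and the collar is a full ring centred near (257,99.5). The bottle is upright at about (395,48). I'll move closer to it.

```bash
python3 shift.py '[[0,0,0,0.0117,0.028,0,0.085],[0,0,0,0.0117,0.028,0,0.085],[0,0,0,0.0117,0.028,0,0.085],[0,0,0,0.0117,0.028,0,0.085],[0,0,0,0.0117,0.028,0,0.085],[0,0,0,0.0117,0.028,0,0.085],[0,0,0,0,0,0,0.085],[0,0,0,0,0,0,0.085]]'
python3 - <<'E'
from h import *
s=env.snapshot("wrist"); print(tool()[0], s["origin"])
K=lambda p:None
cv2.imwrite("pics/w6.png",cv2.resize(s["pixels"][0:240,130:400],None,fx=2.2,fy=2.2,interpolation=cv2.INTER_CUBIC))
E
```

```text
clock: 18.97
ee_pos: [0.5334, -0.1783, 0.2801]
eef_rot: [-3.138, 0.004, 0.015]
contact_force: [0.8, 0.7, -0.1]
gripper_width: 0.0852
gripper_force: 0.0
[ 0.53328416 -0.17606402  0.28056945] [ 0.60302982 -0.17779137  0.42216106]
```

View pics/w6.png

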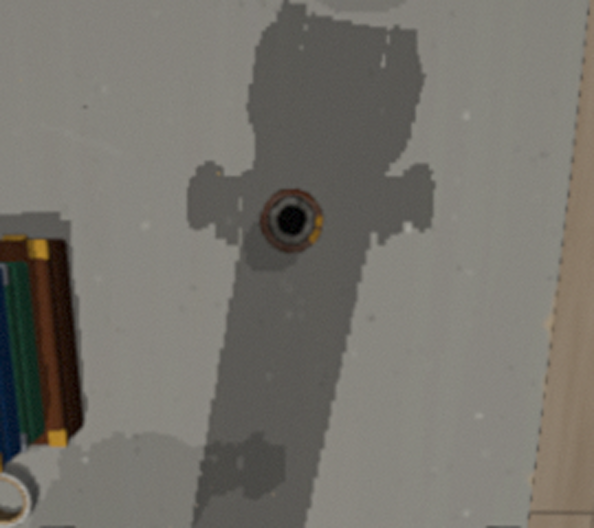

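The camera is almost directly above the bottle: its amber ring and black bulb are concentric at crop (292,220), i.e. pixel (262.7,100), and its 28 px diameter matches 34 mm.

Run:
```python
from h import *
s=env.snapshot("wrist")
print(cast(s,[[262.7,100]],.06),cast(s,[[262.7,99.5]],.1))
m=cv2.inRange(s["pixels"],(0,0,0),(30,30,30)); m[:80]=0;m[120:]=0;m[:,:240]=0;m[:,290:]=0
M=cv2.moments(m,True); u=[M["m10"]/M["m00"],M["m01"]/M["m00"]]; print(u,M["m00"],cast(s,[u],.1))
p=cast(s,[[262.7,100]],.06)[0]
goal(p[0],p[1],.034,.018)
```

```text
[[ 0.60617904 -0.18013808  0.06      ]] [[ 0.60630779 -0.17960328  0.1       ]]
[264.468253968254, 99.76984126984127] 126.0 [[ 0.60607999 -0.18140037  0.1       ]]
rot [-0.004  0.003  0.003] shift after turn [0.0728 0.0067 0.2471] before turn [0.0735 0.0077 0.2469]
```

```bash
python3 shift.py '[[-0.003,0.003,0,0.025,0.0025,0,0.085],[0,0,0,0.025,0.0025,0,0.085],[0,0,0,0.0245,0.0025,0,0.085],[0,0,0,0,0,0.03,0.085],[0,0,0,0,0,0.035,0.085],[0,0,0,0,0,0.035,0.085],[0,0,0,0,0,0.02,0.085],[0,0,0,0,0,0,0.085]]'
python3 - <<'E'
from h import *
q=[]
for i in range(3): env.snapshot("top"); q.append(np.r_[tool()[0],tool()[1].as_euler("xyz")])
print(np.mean(q[1:],0)); goal(.607,-.1802,.034,.018)
E
```

```text
clock: 19.73
ee_pos: [0.6035, -0.1789, 0.1564]
eef_rot: [-3.139, 0.01, 0.023]
contact_force: [-1.1, 0.1, -0.9]
gripper_width: 0.085
gripper_force: 0.0
[ 6.08745162e-01 -1.80635523e-01  1.63567381e-01  3.14034402e+00
 -2.89314585e-03  2.16650969e-02]
rot [ 0.002 -0.005  0.003] shift after turn [-0.0025 -0.0008  0.1306] before turn [-0.0031 -0.001   0.1305]
```

```bash
python3 shift.py '[[0.002,-0.003,0,-0.001,-0.0005,0.02,0.085],[0,0,0,0,0,0.025,0.085],[0,0,0,0,0,0.025,0.085],[0,0,0,0,0,0.025,0.085],[0,0,0,0,0,0.02,0.085],[0,0,0,0,0,0.01,0.085],[0,0,0,0,0,0.004,0.085],[0,0,0,0,0,0,0.085]]'
python3 shift.py '[[0,0,0,0,0,0,0.085],[0,0,0,0,0,0,0.085]]'
python3 - <<'E'
from h import *
q=[]
for i in range(3): env.snapshot("top"); q.append(np.r_[tool()[0],tool()[1].as_euler("xyz")])
print(np.mean(q[1:],0)); goal(.607,-.1802,.034,.018)
E
```

```text
clock: 20.55
ee_pos: [0.6085, -0.1818, 0.0353]
eef_rot: [3.141, -0.001, 0.02]
contact_force: [-0.3, -0.9, 0.3]
gripper_width: 0.0852
gripper_force: 0.0
clock: 20.72
ee_pos: [0.6094, -0.1822, 0.0366]
eef_rot: [3.14, -0.004, 0.02]
contact_force: [0.1, -0.6, -0.5]
gripper_width: 0.0847
gripper_force: 0.0
[ 6.08675626e-01 -1.82063468e-01  3.59031567e-02  3.14063705e+00
 -2.55176348e-03  1.95040830e-02]
rot [ 0.001 -0.002  0.002] shift after turn [-0.0015 -0.0019  0.0017] before turn [-0.0015 -0.0019  0.0017]
```

```bash
python3 shift.py '[[0,0,0,-0.001,-0.001,0.001,0.085],[0,0,0,0,0,0,0.05],[0,0,0,0,0,0,0.045],[0,0,0,0,0,0,0.04],[0,0,0,0,0,0,0.036],[0,0,0,0,0,0,0.032],[0,0,0,0,0,0,0.028],[0,0,0,0,0,0,0.025]]' 25
python3 shift.py '[[0,0,0,0,0,0,0.025],[0,0,0,0,0,0,0.025],[0,0,0,0,0,0,0.025],[0,0,0,0,0,0,0.025]]'
python3 - <<'E'
from h import *
q=[]
for i in range(4): env.snapshot("side"); q.append(np.r_[tool()[0],tool()[1].as_euler("xyz")])
print(np.round(np.mean(q[1:],0),4))
E
```

```text
clock: 21.53
ee_pos: [0.6064, -0.181, 0.0334]
eef_rot: [3.141, 0.0, 0.019]
contact_force: [-0.6, -0.2, -0.0]
gripper_width: 0.0312
gripper_force: 25.1
clock: 21.87
ee_pos: [0.6064, -0.181, 0.0334]
eef_rot: [3.141, 0.0, 0.019]
contact_force: [-0.0, -0.3, 0.9]
gripper_width: 0.0316
gripper_force: 25.1
[ 0.6064 -0.181   0.0333  3.1413  0.      0.0195]
```

```bash
python3 shift.py '[[0,0,0,0,0,-0.01,0.025],[0,0,0,0,0,-0.03,0.025],[0,0,0,0,0,-0.038,0.025],[0,0,0,0,0,-0.038,0.025],[0,0,0,0,0,-0.038,0.025],[0,0,0,0,0,-0.038,0.025],[0,0,0,0,0,-0.038,0.025],[0,0,0,0,0,-0.03,0.025]]'
python3 shift.py '[[0,0,0,-0.0206,-0.025,0,0.025],[0,0,0,-0.0206,-0.025,0,0.025],[0,0,0,-0.0206,-0.025,0,0.025],[0,0,0,-0.0206,-0.025,0,0.025],[0,0,0,-0.0206,-0.025,0,0.025],[0,0,0,-0.0206,-0.025,0,0.025],[0,0,0,-0.0206,-0.025,0,0.025],[0,0,0,0,0,0,0.025]]'
python3 shift.py '[[0,0,0,0,0,0,0.025],[0,0,0,0,0,0,0.025]]'
python3 - <<'E'
from h import *
q=[]
for i in range(3):
    s=env.snapshot("wrist"); q.append(np.r_[tool()[0],tool()[1].as_euler("xyz")])
print(np.round(np.mean(q,0),4),s["origin"])
b=blob(s,"blue"); x0,y0=b.min(0).astype(int); x1,y1=b.max(0).astype(int); print(x0,y0,x1,y1,rect(s,"blue",.112))
cv2.imwrite("pics/w7.png",np.vstack([cv2.resize(s["pixels"][y0-8:y1+8,x0-40:x1+60],None,fx=2,fy=2,interpolation=cv2.INTER_CUBIC)]))
hsv=cv2.cvtColor(s["pixels"],cv2.COLOR_BGR2HSV)
m=cv2.inRange(hsv,(10,80,40),(35,255,255))
cx,cy=(x0+x1)//2,(y0+y1)//2; k=np.zeros_like(m); cv2.circle(k,(cx,cy),31,255,-1); m&=k
ys,xs=np.nonzero(m); 
w=cast(s,np.c_[xs,ys].astype(float),.124)[:,:2]*1000
A=np.c_[2*w,np.ones(len(w))]; c=np.linalg.lstsq(A,(w**2).sum(1),rcond=None)[0]
print("collar circle fit",c[:2],"mean dia",2*np.sqrt(c[2]+c[0]**2+c[1]**2),len(w))
E
```

```text
clock: 22.73
ee_pos: [0.6071, -0.1802, 0.2977]
eef_rot: [3.141, -0.004, 0.02]
contact_force: [0.7, 0.5, -0.8]
gripper_width: 0.0317
gripper_force: 25.1
clock: 23.4
ee_pos: [0.4546, -0.0019, 0.2934]
eef_rot: [-3.141, 0.003, 0.029]
contact_force: [-2.0, 0.5, -0.6]
gripper_width: 0.0316
gripper_force: 25.1
clock: 23.57
ee_pos: [0.4589, -0.0087, 0.2938]
eef_rot: [3.14, -0.001, 0.02]
contact_force: [0.4, -0.3, -1.2]
gripper_width: 0.0317
gripper_force: 25.1
[ 4.594e-01 -9.600e-03  2.936e-01  1.047e+00 -4.000e-04  1.800e-02] [ 0.52841467 -0.00842021  0.43588606]
226 48 287 147 (array([533.3,  -7.4]), 97.2, 61.0, np.float32(0.021))
collar circle fit [532.98904493  -7.53225103] mean dia 42.48927549933262 494
```

Run:
```python
from h import *
s=env.snapshot("wrist"); cv2.imwrite("pics/w8.png",s["pixels"])
```

```text
(no output)
```

View pics/w8.png

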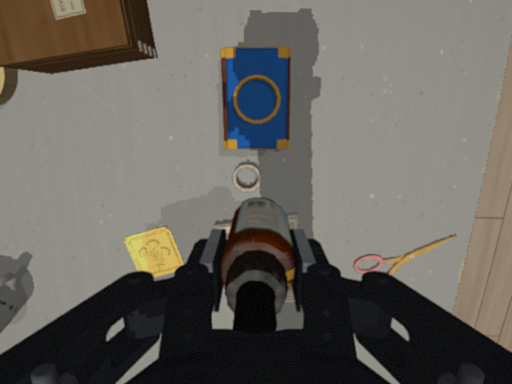

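The bottle hangs upright between the pads (255,260). The collar ring is clear, with its fit centre at (0.533,-0.0075), concentric with the lid. Target TCP is (0.5332,-0.008).

```bash
python3 shift.py '[[0,0,0,0.025,0,0,0.025],[0,0,0,0.025,0,0.02,0.025],[0,0,0,0.024,0,0.025,0.025],[0,0,0,0,0,0.025,0.025],[0,0,0,0,0,0.025,0.025],[0,0,0,0,0,0.013,0.025],[0,0,0,0,0,0,0.025],[0,0,0,0,0,0,0.025]]'
python3 - <<'E'
from h import *
q=[]
for i in range(5): env.snapshot("side"); q.append(np.r_[tool()[0],tool()[1].as_matrix()[:,2]])
print(np.round(np.mean(q[1:],0),4)); goal(.5332,-.008,.165,.019)
E
```

```text
clock: 24.43
ee_pos: [0.5325, -0.0079, 0.1843]
eef_rot: [-3.141, 0.003, 0.018]
contact_force: [0.4, -0.0, 0.3]
gripper_width: 0.031
gripper_force: 25.1
[ 5.342e-01 -7.300e-03  1.869e-01  2.900e-03 -2.000e-04 -1.000e+00]
rot [ 0.    -0.003  0.   ] shift after turn [-0.0009  0.0007  0.0219] before turn [-0.0009  0.0007  0.0219]
```

```bash
python3 shift.py '[[0,-0.003,0,-0.001,0.0006,0,0.025],[0,0,0,0,0,0.015,0.025],[0,0,0,0,0,0.008,0.025],[0,0,0,0,0,0,0.025]]'
python3 - <<'E'
from h import *
q=[]
for i in range(5): s=env.snapshot("side"); q.append(np.r_[tool()[0],tool()[1].as_matrix()[:,2]])
print(np.round(np.mean(q[1:],0),4)); goal(.5332,-.008,.147,.019)
cv2.imwrite("pics/s9.png",cv2.resize(s["pixels"][100:270,140:340],None,fx=3,fy=3,interpolation=cv2.INTER_CUBIC))
E
```

```text
clock: 25.02
ee_pos: [0.5301, -0.0081, 0.1607]
eef_rot: [3.141, 0.007, 0.02]
contact_force: [-1.0, 0.4, -0.8]
gripper_width: 0.0312
gripper_force: 25.1
[ 5.319e-01 -7.800e-03  1.626e-01 -2.800e-03 -1.000e-04 -1.000e+00]
rot [0.    0.002 0.001] shift after turn [0.0009 0.0003 0.0159] before turn [0.001  0.0003 0.0159]
```

View pics/s9.png

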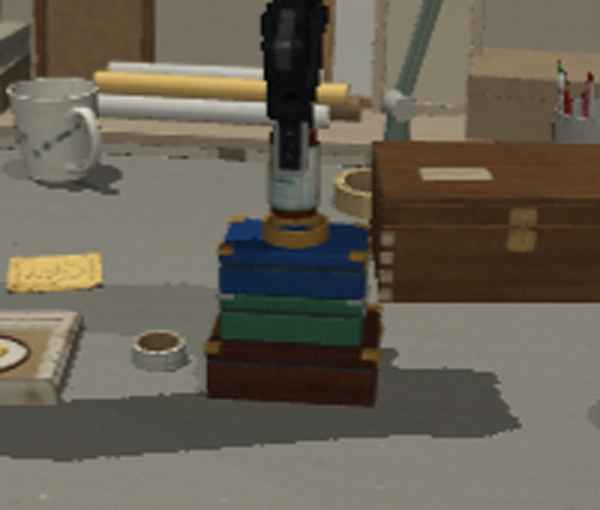

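Side view: bottle bottom (295,208) sits just over the collar (296,230), so about 1 mm more +x is needed, matching the numbers. Lower gently.

```bash
python3 shift.py '[[0,0.002,0,0.001,0.0002,0,0.025],[0,0,0,0,0,0.004,0.025],[0,0,0,0,0,0.004,0.025],[0,0,0,0,0,0,0.025]]'
python3 shift.py '[[0,0,0,0,0,0.003,0.025],[0,0,0,0,0,0.002,0.025],[0,0,0,0,0,0,0.025]]'
python3 shift.py '[[0,0,0,0,0,0.001,0.025],[0,0,0,0,0,0,0.025]]'
```

```text
clock: 25.6
ee_pos: [0.532, -0.0081, 0.1533]
eef_rot: [3.142, 0.003, 0.019]
contact_force: [0.2, 0.2, -1.0]
gripper_width: 0.0313
gripper_force: 25.1
clock: 25.85
ee_pos: [0.5323, -0.008, 0.1486]
eef_rot: [-3.142, 0.002, 0.02]
contact_force: [-0.4, 0.6, -1.1]
gripper_width: 0.0311
gripper_force: 25.1
clock: 26.02
ee_pos: [0.5327, -0.008, 0.1481]
eef_rot: [3.142, 0.001, 0.02]
contact_force: [0.3, -0.1, -0.5]
gripper_width: 0.0316
gripper_force: 25.1
```

```bash
python3 shift.py '[[0,0,0,0,0,0.001,0.025],[0,0,0,0,0,0,0.025]]'
python3 shift.py '[[0,0,0,0,0,0.001,0.025],[0,0,0,0,0,0,0.025]]'
python3 shift.py '[[0,0,0,0,0,0.001,0.025],[0,0,0,0,0,0,0.025]]'
```

```text
clock: 26.18
ee_pos: [0.5328, -0.008, 0.1472]
eef_rot: [3.142, 0.001, 0.02]
contact_force: [-0.9, -0.2, -0.0]
gripper_width: 0.0315
gripper_force: 25.1
clock: 26.35
ee_pos: [0.5327, -0.008, 0.1462]
eef_rot: [3.141, 0.001, 0.02]
contact_force: [0.0, 0.0, 0.3]
gripper_width: 0.0315
gripper_force: 25.1
clock: 26.52
ee_pos: [0.5329, -0.008, 0.1453]
eef_rot: [3.141, 0.001, 0.019]
contact_force: [0.2, 0.4, -0.3]
gripper_width: 0.0314
gripper_force: 25.0
```

```bash
python3 shift.py '[[0,0,0,0,0,0.001,0.025],[0,0,0,0,0,0,0.025]]'
python3 shift.py '[[0,0,0,0,0,0.001,0.025],[0,0,0,0,0,0,0.025]]'
```

```text
clock: 26.68
ee_pos: [0.5332, -0.008, 0.1452]
eef_rot: [3.141, 0.001, 0.019]
contact_force: [-1.6, -0.9, 4.5]
gripper_width: 0.0316
gripper_force: 25.4
clock: 26.85
ee_pos: [0.5335, -0.0081, 0.1451]
eef_rot: [3.141, 0.0, 0.019]
contact_force: [-2.3, -1.0, 9.7]
gripper_width: 0.0316
gripper_force: 25.7
```

Contact at exactly the expected height. Release and retreat straight up.

```bash
python3 shift.py '[[0,0,0,0,0,-0.0018,0.025],[0,0,0,0,0,0,0.034],[0,0,0,0,0,0,0.04],[0,0,0,0,0,0,0.05],[0,0,0,0,0,0,0.065],[0,0,0,0,0,0,0.08],[0,0,0,0,0,0,0.085],[0,0,0,0,0,0,0.085]]'
python3 shift.py '[[0,0,0,0,0,-0.01,0.085],[0,0,0,0,0,-0.02,0.085],[0,0,0,0,0,-0.02,0.085],[0,0,0,0,0,-0.025,0.085],[0,0,0,0,0,-0.03,0.085],[0,0,0,0,0,-0.03,0.085],[0,0,0,0,0,0,0.085],[0,0,0,0,0,0,0.085]]'
python3 - <<'E'
from h import *
w=env.snapshot("wrist"); s=env.snapshot("side")
a=cv2.resize(s["pixels"][100:270,140:340],(510,434),interpolation=cv2.INTER_CUBIC); b=cv2.resize(w["pixels"][60:320,120:392],(272,260))
c=np.zeros((434,800,3),np.uint8); c[:,:510]=a; c[:260,520:792]=b
cv2.imwrite("pics/f.png",c)
E
```

```text
clock: 27.52
ee_pos: [0.5327, -0.008, 0.145]
eef_rot: [3.142, 0.001, 0.02]
contact_force: [0.2, -0.0, -0.2]
gripper_width: 0.0851
gripper_force: 0.0
clock: 28.18
ee_pos: [0.5347, -0.0077, 0.2834]
eef_rot: [3.141, -0.005, 0.02]
contact_force: [0.2, -0.7, 0.3]
gripper_width: 0.0848
gripper_force: 0.0
```

View pics/f.png

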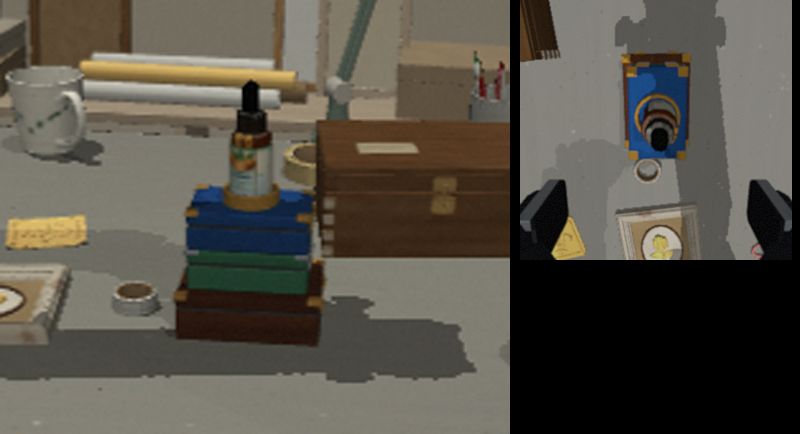

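The bottle stands upright inside the collar (250,195 in the composite), with the column aligned below it and the gripper well clear. Handing in.

```bash
python3 -c "
from rig import env
print(env.job_done(), env.state()['clock'])"
```

```text
the job is handed in; nothing more can be done
the job is handed in; nothing more can be done
```

The column is built and handed in at about 28 s: green on wooden, blue on green, and the bottle upright inside the collar on the lid. My measurements show the green and blue cases centred on the one below within about 2 mm, no verdict came back at hand-in, and I viewed 12 pictures against the limit of 10.

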